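Load the graded vases on the kiln shelf by height

TASK

Load the four painted bottle vases onto the kiln shelf for the glaze firing: stand one upright in the middle of each round clay cookie, in order of height, with the shortest next to the witness cones and the tallest farthest from them, so that the cones stay in view. Set each vase down gently without dropping it or tipping it over, and do not shift the witness cones.

Things in the scene. Friction and masses are not known exactly. Their poses are not given: they have to be found in the camera images.
- vase_1: The shortest of four loose white ceramic bottle vases painted with thin blue bands: 84 mm high, round body 48 mm across and straight for the lower 36 mm, then a rounded shoulder 12 mm high and a straight round neck 24 to 26 mm across that takes up the top 36 mm. The neck is the place to hold it, from above. It starts upright on the bench. Origin: centre of its underside; z points up the vase. 80 to 350 g.
- vase_2: The second shortest of four loose white ceramic bottle vases painted with thin blue bands: 106 mm high, round body 53 mm across and straight for the lower 58 mm, then a rounded shoulder 12 mm high and a straight round neck 24 to 26 mm across that takes up the top 36 mm. The neck is the place to hold it, from above. It starts upright on the bench. Origin: centre of its underside; z points up the vase. 80 to 350 g.
- vase_3: The second tallest of four loose white ceramic bottle vases painted with thin blue bands: 128 mm high, round body 58 mm across and straight for the lower 80 mm, then a rounded shoulder 12 mm high and a straight round neck 24 to 26 mm across that takes up the top 36 mm. The neck is the place to hold it, from above. It starts upright on the bench. Origin: centre of its underside; z points up the vase. 80 to 350 g.
- vase_4: The tallest of four loose white ceramic bottle vases painted with thin blue bands: 150 mm high, round body 63 mm across and straight for the lower 102 mm, then a rounded shoulder 12 mm high and a straight round neck 24 to 26 mm across that takes up the top 36 mm. The neck is the place to hold it, from above. It starts upright on the bench. Origin: centre of its underside; z points up the vase. 80 to 350 g.
- cookie_a: One of four identical, unmoving round reddish clay cookies (flat discs, 82 mm across, 8 mm thick) in one row along the kiln shelf, about 100 mm apart; which of the four this is along the row differs from start to start. Origin: centre of its underside; its top lies 8 mm above that, 43 mm above the bench.
- cookie_b: One of four identical, unmoving round reddish clay cookies (flat discs, 82 mm across, 8 mm thick) in one row along the kiln shelf, about 100 mm apart; which of the four this is along the row differs from start to start. Origin: centre of its underside; its top lies 8 mm above that, 43 mm above the bench.
- cookie_c: One of four identical, unmoving round reddish clay cookies (flat discs, 82 mm across, 8 mm thick) in one row along the kiln shelf, about 100 mm apart; which of the four this is along the row differs from start to start. Origin: centre of its underside; its top lies 8 mm above that, 43 mm above the bench.
- cookie_d: One of four identical, unmoving round reddish clay cookies (flat discs, 82 mm across, 8 mm thick) in one row along the kiln shelf, about 100 mm apart; which of the four this is along the row differs from start to start. Origin: centre of its underside; its top lies 8 mm above that, 43 mm above the bench.
- cone_pack: Pack of witness cones: a small loose bar of clay 86 x 28 x 14 mm with three slender pale cones standing in it, 72 mm high in all, 150 g. It stands on the kiln shelf at one end of the row, its bar across the row, about 90 mm from the middle of the end cookie; which end differs from start to start (at the other end is an L-shaped test tile). Origin: centre of its underside.
- kiln_shelf: Unmoving cream slab on two battens, 580 x 260 mm, top 35 mm above the bench. Origin: on the bench, under the middle of the row of cookies; y runs along the row, x away from the robot. Its near edge lies 75 mm before the row; three bowls 40 mm high and 90 mm across, already loaded, stand behind the row, their middles 130 mm from it.

How it is judged:
At the end, for the whole second after the job is handed in: Each vase stands upright (within 4 degrees), at rest and released, within 12 mm of the middle of its own clay cookie; from the witness cones outward the vases rise in height, shortest next to the cones, tallest farthest. The cones stand within 12 mm of where they were ((horizontal distance between vase_1 and cookie_a below 0.012 m or horizontal distance between vase_1 and cookie_b below 0.012 m or horizontal distance between vase_1 and cookie_c below 0.012 m or horizontal distance between vase_1 and cookie_d below 0.012 m) and horizontal distance between vase_1 and cone_pack between 0.052 and 0.132 m and height (world z) of vase_1 between 0.039 and 0.048 m and angle between each of vase_1, vase_2, vase_3, vase_4's own z axis and vertical below 0.08 rad and linear speed of each of vase_1, vase_2, vase_3, vase_4 below 0.02 m/s and angular speed of each of vase_1, vase_2, vase_3, vase_4 below 0.2 rad/s and (horizontal distance between vase_2 and cookie_a below 0.012 m or horizontal distance between vase_2 and cookie_b below 0.012 m or horizontal distance between vase_2 and cookie_c below 0.012 m or horizontal distance between vase_2 and cookie_d below 0.012 m) and horizontal distance between vase_2 and cone_pack between 0.152 and 0.232 m and height (world z) of vase_2 between 0.039 and 0.048 m and (horizontal distance between vase_3 and cookie_a below 0.012 m or horizontal distance between vase_3 and cookie_b below 0.012 m or horizontal distance between vase_3 and cookie_c below 0.012 m or horizontal distance between vase_3 and cookie_d below 0.012 m) and horizontal distance between vase_3 and cone_pack between 0.252 and 0.332 m and height (world z) of vase_3 between 0.039 and 0.048 m and (horizontal distance between vase_4 and cookie_a below 0.012 m or horizontal distance between vase_4 and cookie_b below 0.012 m or horizontal distance between vase_4 and cookie_c below 0.012 m or horizontal distance between vase_4 and cookie_d below 0.012 m) and horizontal distance between vase_4 and cone_pack between 0.352 and 0.432 m and height (world z) of vase_4 between 0.039 and 0.048 m and distance of cone_pack from where it was at the start of the episode below 0.012 m and angle between cone_pack's own z axis and vertical below 0.15 rad); the robot touches nothing.
It fails at once if a vase is dropped (moves faster than 0.6 m/s while no finger holds it, as after a fall of about 20 mm) ((linear speed of vase_1 above 0.6 m/s and contact force between the fingers and vase_1 below 0.05 N) or (linear speed of vase_2 above 0.6 m/s and contact force between the fingers and vase_2 below 0.05 N) or (linear speed of vase_3 above 0.6 m/s and contact force between the fingers and vase_3 below 0.05 N) or (linear speed of vase_4 above 0.6 m/s and contact force between the fingers and vase_4 below 0.05 N)).
It fails at once if a vase is tipped over (leans more than 35 degrees) (angle between any of vase_1, vase_2, vase_3, vase_4's own z axis and vertical above 0.61 rad).
It fails at once if the witness cones are shifted by more than 12 mm or knocked over (distance of cone_pack from where it was at the start of the episode above 0.012 m or angle between cone_pack's own z axis and vertical above 0.3 rad).
It also fails if it takes over 106 s, if anything falls off the work surface, if the arm or the gripper's body presses on something with over 40 N, if the wrist force passes 120 N, or if a joint passes its speed limit or range.

ROBOT

A 6-joint arm with a two-finger parallel gripper is mounted at the origin on the work surface. World frame = base frame: x ahead of the robot, y to its left, z up, the work surface at z = 0. Lengths are in m, angles in rad, forces in N, time in s.
With the tool pointing down it reaches from about 0.25 to 0.725 m from the base axis. Payload 4 kg.
Tool frame: the origin (TCP) lies midway between the tips of the shut fingers; the grasp point (between the pads) lies 19 mm behind it (bot.grip_point_offset is the distance from the TCP to the grasp point, in m); z points along the fingers, y is the line along which they close (so a half turn about z gives the same grasp; the last joint's range is limited). The gripper opens to 85 mm and grips with 20 to 120 N. Pads are 22 mm wide; open, the fingers measure 114 mm over their backs; the gripper's body (76 mm by 85 mm) begins 54 mm behind the grasp point. The pads swing forward as they close: fully open they stand 13 mm farther back than shut.
Start: joints at [-1.172, 0.241, 0.005, 1.335, 0, 1.571], TCP at [0.194, -0.461, 0.231] pointing down, gripper open.
Joint ranges: [-2.72, 2.72], [-1.05, 1.87], [-1.09, 1.28], [-1.99, 2.15], [-1.42, 1.44], [-3.14, 3.14]. Speed limits (rad/s): [2.79, 2.79, 3.14, 3.14, 3.14, 3.14].

INTERFACE

Orientations are given as a unit quaternion [x, y, z, w].
In Python, from workcell import bot gives the robot as it stands.
- The arm moves only by the tool step_arm, never from a script. Its argument "targets" is text: rows parted by semicolons, each of 7 numbers parted by spaces: the opening, from -1 (shut) to 1 (fully open), so that 0 is half open, then the shift along the world's x, y, z normalised to -1 to 1, where 1 is 0.5 m, then the turn, a rotation vector about the world's x, y, z normalised to -1 to 1, where 1 is pi/4 rad. In form: gripper x y z wx wy wz; .... A call has 1 to 10 rows; each row is the pose to reach, as a shift and turn from the pose commanded when the call began; what a row does not reach only later rows make up. A row lasts 1/12 s, in which the tool goes at most 41.7 mm and 7.16 degrees, less where a joint would pass 70% of its speed; a pose out of reach is approached as far as the arm can. A call with a number of a shift or a turn outside -1 to 1 is refused whole. A call with a gripper value outside its range is refused whole. The fingers move at their own pace and stop on an object; the grip force is fixed at half the most. Time passes only in rows, so rows that repeat a pose let the fingers close. It gives the time, the measured TCP pose, the force, the opening and the grip force at its end, in the units of the state.
- bot.get_obs(): the state, without advancing time (a new reading comes with each control period).
- bot.camera(name): name is "scene" or "top" or "wrist"; returns the picture (400x640x3 uint8, red, green, blue); there is no depth.
- bot.camera_info(name): a dict with "vertical_fov" (degrees; the focal length in pixels is half the picture's height over the tangent of half this angle, whatever the lens; pixels are square), "cx", "cy" (the principal point, pixels), "pose" (4x4, takes a point from camera to world coordinates). Camera axes: x right, y up, looking along -z (the intrinsics and any distortion apply to the point x, -y, -z); pixel columns grow to the right and rows downward; lengths in m; the calibration is good to about 2 mm. The wrist camera is an equidistant fisheye: a pixel r from the principal point sees the ray r / f radians off the axis. A picture is of the moment at which its call begins: read the wrist's pose just before it. camera_info takes no time and is no camera call; for the wrist camera it gives the pose at the moment of the call.
- bot.job_done(): hands the job in; it is judged then, once.
The state is a dict: "clock": time; "joint_pos": joint angles; "joint_vel": joint speeds; "tau": joint torques, N m; "eef_pos": TCP position; "tool_rot": TCP orientation; "ft_force": force on the tool from outside, world axes, zero at the start; "ft_torque": the same for the moment, N m; "grip_width": finger opening in m; "grasp_force": force on a finger pad.
Only numpy, scipy, OpenCV 4.12 (cv2) and the standard library are available. Lean on these libraries where they do the work, as an engineer would, in place of code of your own. Each camera call takes 0.05 s, during which the arm holds its last target. There are 200 camera calls.

## Working session

There is one attempt and no reset: what is moved stays moved. The work goes in short steps, Python scripts to look and compute and a tool call to move; the robot and the scene stay as the last step left them, time stands still between calls to the robot, and variables do not carry over. Pictures are saved under pics/ and viewed, at most 14 in all, crops included, and the job is handed in when it is done.

Besides the shell and the picture viewer there is one more tool, called after "Call:" by a JSON object that holds its "method" and its "body". step_arm: Moves the arm, as the interface text tells. Scaled input: -1 to 1 covers 0.5 m each way for a shift and pi/4 rad each way for a turn. Its arguments: {"type":"object","properties":{"targets":{"type":"string"}},"required":["targets"]}

```bash
mkdir -p pics; ls
python3 - <<'E'
from workcell import bot
import cv2,numpy as np
for n in ["scene","top"]:
    im=bot.camera(n); cv2.imwrite(f"pics/{n}0.png",im[:,:,::-1])
    i=bot.camera_info(n); print(n,i["vertical_fov"],i["cx"],i["cy"],np.round(i["pose"],3).tolist(), [k for k in i])
o=bot.get_obs(); print(o["clock"],o["eef_pos"],o["tool_rot"],o["grip_width"])
E
```

```text
pics
scene 43.596548728019606 320.03410391828766 200.91913647875336 [[-0.575, -0.634, 0.517, 1.232], [0.818, -0.44, 0.37, 0.497], [-0.007, 0.636, 0.772, 1.082], [0.0, 0.0, 0.0, 1.0]] ['vertical_fov', 'cx', 'cy', 'pose']
top 45.603372153898626 328.36724504927145 195.5301526270562 [[0.019, 0.983, -0.183, 0.3], [-1.0, 0.021, 0.013, 0.008], [0.017, 0.183, 0.983, 1.34], [0.0, 0.0, 0.0, 1.0]] ['vertical_fov', 'cx', 'cy', 'pose']
0.1 [ 0.19393027 -0.46025447  0.23050821] [ 9.80186123e-01  1.98076528e-01 -1.87528079e-04 -9.04992179e-04] 0.0857398411076555
```

View pics/scene0.png

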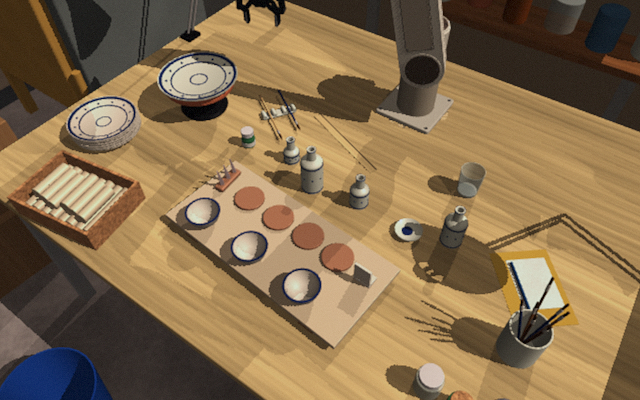

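View pics/top0.png

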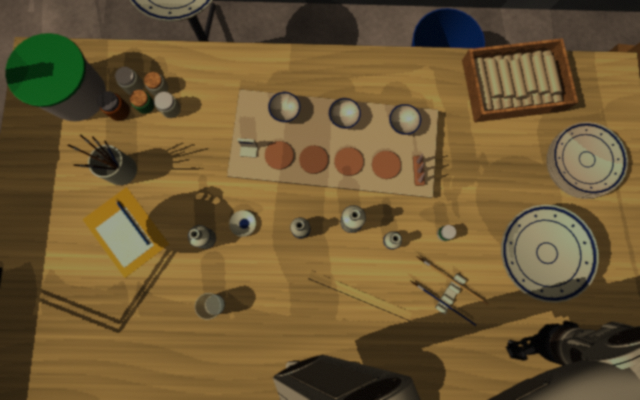

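The scene shows the cones at (228,178), the −y end of the row, with cookies at (250,198), (278,217), (308,236) and (338,257). The vases run (291,150) shortest, (312,170) tallest, (359,190) second shortest and (453,228) second tallest. The top view matches them at (392,239), (352,217), (300,227) and (198,237).

```bash
cat > h.py <<'E'
import numpy as np, cv2
from workcell import bot
def ray(n,u,v,info=None):
    i=info or bot.camera_info(n); f=200/np.tan(np.radians(i["vertical_fov"]/2)); P=np.array(i["pose"])
    x,y=u-i["cx"],v-i["cy"]
    if n=="wrist":
        r=np.hypot(x,y)+1e-9; t=r/f; d=np.array([x/r*np.sin(t),-y/r*np.sin(t),-np.cos(t)])
    else: d=np.array([x/f,-y/f,-1.])
    d=P[:3,:3]@d; return P[:3,3],d/np.linalg.norm(d)
def onplane(n,u,v,z,info=None):
    o,d=ray(n,u,v,info); return o+d*(z-o[2])/d[2]
def tri(*rays):
    A=sum(np.eye(3)-np.outer(d,d) for o,d in rays); b=sum((np.eye(3)-np.outer(d,d))@o for o,d in rays)
    p=np.linalg.solve(A,b); return p,max(np.linalg.norm(np.cross(p-o,d)) for o,d in rays)
E
python3 - <<'E'
from h import *
C={}
for n in ["top","scene"]:
    im=cv2.imread(f"pics/{n}0.png"); h=cv2.cvtColor(im,cv2.COLOR_BGR2HSV)
    roi=(slice(130,190),slice(255,410)) if n=="top" else (slice(175,280),slice(225,365))
    m=np.zeros(im.shape[:2],np.uint8); m[roi]=cv2.inRange(h,(0,95,50),(11,255,255))[roi]
    m=cv2.morphologyEx(m,cv2.MORPH_OPEN,np.ones((5,5)))
    k,_,s,c=cv2.connectedComponentsWithStats(m)
    C[n]=sorted([(c[j][0]+0.,c[j][1]+0.) for j in range(1,k) if s[j,4]>250],reverse=(n=="top")); print(n,np.round(C[n],1).tolist(),s[1:,4])
for a,b in zip(C["top"],C["scene"]):
    p,e=tri(ray("top",*a),ray("scene",*b)); print(p.round(4),round(e,4),onplane("top",*a,.043).round(4),onplane("scene",*b,.043).round(4))
t=cv2.resize(cv2.imread("pics/top0.png")[195:260,180:420],None,fx=3,fy=3,interpolation=3)
s=cv2.resize(cv2.imread("pics/scene0.png")[130:260,270:480],None,fx=3,fy=3,interpolation=3)
o=np.zeros((585,720,3),np.uint8); o[:195]=t; o[195:,:630]=s; cv2.imwrite("pics/zoom.png",o)
E
```

```text
top [] [157]
scene [[249.0, 198.1], [277.8, 217.4], [307.4, 235.8], [337.0, 257.2]] [ 55 547 598 660 730]
```

View pics/zoom.png

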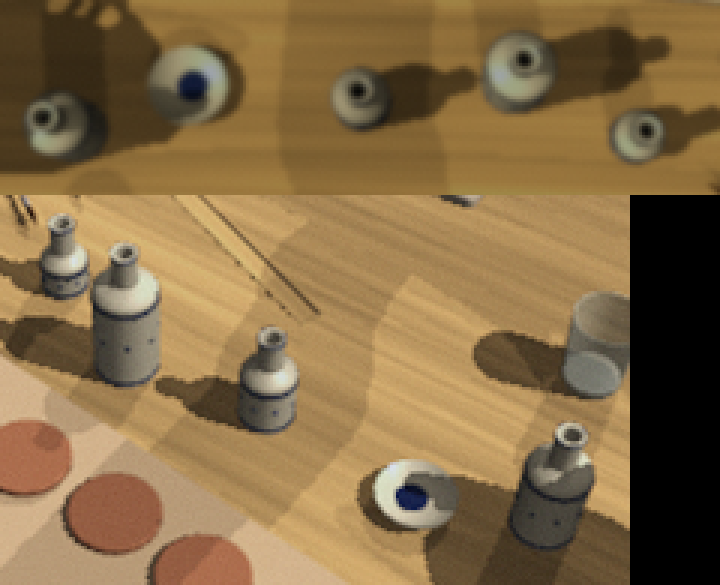

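The crop's upper half (top view) shows the dark mouths at crop pixels (42,118) v3, (357,91) v2, (524,60) v4 and (647,131) v1. The lower half (scene view) shows the mouths at (62,222) v1, (124,254) v4, (271,339) v2 and (571,434) v3.

Run:
```python
from h import *
im=cv2.imread("pics/top0.png"); a=cv2.cvtColor(im,cv2.COLOR_BGR2LAB)[:,:,1]
m=np.zeros(a.shape,np.uint8); r=(slice(130,190),slice(255,408)); 
t,_=cv2.threshold(a[r],0,255,cv2.THRESH_OTSU); m[r]=(a[r]>t)*255
m=cv2.morphologyEx(m,cv2.MORPH_OPEN,np.ones((3,3)))
cs=[c for c in cv2.findContours(m,0,2)[0] if cv2.contourArea(c)>300]
T=sorted([cv2.fitEllipse(c)[0] for c in cs],reverse=True); print(t,np.round(T,1).tolist())
S=[[249.0, 198.1], [277.8, 217.4], [307.4, 235.8], [337.0, 257.2]]
for p,q in zip(T,S):
    x,e=tri(ray("top",*p),ray("scene",*q)); print(x.round(4),round(e,4),onplane("top",*p,.043).round(4),onplane("scene",*q,.043).round(4))
g=lambda x:(x+.5)/3-.5
D={1:((647,131),(62,222),.084),2:((357,91),(271,339),.106),3:((42,118),(571,434),.128),4:((524,60),(124,254),.150)}
for k,(p,q,z) in D.items():
    p=(180+g(p[0]),195+g(p[1])); q=(270+g(q[0]),130+g(q[1]-195))
    x,e=tri(ray("top",*p),ray("scene",*q)); print("v",k,x.round(4),round(e,4),onplane("top",*p,z).round(4),onplane("scene",*q,z).round(4))
# cones, tile in top
for n,u,v,z in [("top",419,170,.049),("top",248,148,.035),("scene",228,180,.049),("top",243,222,.03)]: print(onplane(n,u,v,z).round(3))
i=bot.camera_info("wrist");print(i["vertical_fov"],i["cx"],i["cy"],np.round(i["pose"],3).tolist())
```

```text
139.0 [[385.7, 164.3], [348.4, 160.9], [313.0, 159.0], [278.5, 154.8]]
[ 0.6351 -0.169   0.0383] 0.0009 [ 0.6344 -0.1691  0.043 ] [ 0.6375 -0.1652  0.043 ]
[ 0.6425 -0.0636  0.0383] 0.0009 [ 0.6417 -0.064   0.043 ] [ 0.6448 -0.0602  0.043 ]
[0.646  0.036  0.0386] 0.0004 [0.645  0.0355 0.043 ] [0.6483 0.0383 0.043 ]
[0.6562 0.1339 0.0376] 0.0005 [0.6549 0.1329 0.043 ] [0.6589 0.1362 0.043 ]
v 1 [ 0.4217 -0.1875  0.0834] 0.0012 [ 0.4223 -0.1885  0.084 ] [ 0.4218 -0.1859  0.084 ]
v 2 [0.4502 0.0676 0.102 ] 0.0002 [0.4499 0.0672 0.106 ] [0.4533 0.0695 0.106 ]
v 3 [0.4187 0.3333 0.1257] 0.0007 [0.4187 0.3321 0.128 ] [0.4202 0.3343 0.128 ]
v 4 [ 0.4739 -0.0743  0.1461] 0.0008 [ 0.4737 -0.0747  0.15  ] [ 0.4767 -0.0712  0.15  ]
[ 0.618 -0.262  0.049]
[0.675 0.221 0.035]
[ 0.624 -0.252  0.049]
[0.464 0.225 0.03 ]
65.70646984690485 317.54654288465014 197.46176893781768 [[0.389, 0.888, 0.247, 0.256], [-0.921, 0.375, 0.101, -0.434], [-0.002, -0.267, 0.964, 0.372], [0.0, 0.0, 0.0, 1.0]]
```

Cookie tops triangulate to about 0.038 m and the mouth heights to 0.083, 0.102, 0.126 and 0.146 m. These match the text. The cones are at the −y end, so I'll place the vases in order 1, 2, 3, 4, starting from there.

Call:
{"method": "step_arm", "body": {"targets": "0.2 0.456 0.546 0.02 0 0 1;0.2 0.456 0.546 0.02 0 0 1;0.2 0.456 0.546 0.02 0 0 1;0.2 0.456 0.546 0.02 0 0 1;0.2 0.456 0.546 0.02 0 0 1;0.2 0.456 0.546 0.02 0 0 1;0.2 0.456 0.546 0.02 0 0 1;0.2 0.456 0.546 0.02 0 0 1;0.2 0.456 0.546 0.02 0 0 1;0.2 0.456 0.546 0.02 0 0 1"}}

```text
clock: 0.93
eef_pos: [0.4245, -0.1844, 0.241]
tool_rot: [0.828, 0.561, 0.001, -0.0]
ft_force: [-0.3, -0.0, -0.1]
grip_width: 0.0511
grasp_force: 0.0
```

Call:
{"method": "step_arm", "body": {"targets": "0.2 0 0 0 0 0 0.44;0.2 0 0 0 0 0 0.44;0.2 0 0 0 0 0 0.44;0.2 0 0 0 0 0 0.44;0.2 0 0 0 0 0 0.44"}}

```text
clock: 1.35
eef_pos: [0.4216, -0.1881, 0.241]
tool_rot: [0.723, 0.691, -0.0, -0.0]
ft_force: [0.3, 0.1, 0.3]
grip_width: 0.0512
grasp_force: 0.0
```

Run:
```python
from h import *
o=bot.get_obs(); i=bot.camera_info("wrist"); im=bot.camera("wrist"); cv2.imwrite("pics/w1.png",im[:,:,::-1])
print(o["clock"],o["eef_pos"].round(4),o["tool_rot"].round(3),o["grip_width"],np.array(i["pose"]).tolist())
```

```text
1.35 [ 0.4216 -0.1881  0.241 ] [ 0.723  0.691 -0.    -0.   ] 0.05121019128116585 [[0.999043622673567, 0.04148366203329316, 0.013818313195965366, 0.4250570621581158], [-0.04366299643317202, 0.9632752726176305, 0.2649420538644359, -0.12105419501001721], [-0.0023200727900405255, -0.2652920182510895, 0.9641653189751807, 0.38238710709950835], [0.0, 0.0, 0.0, 1.0]]
```

View pics/w1.png

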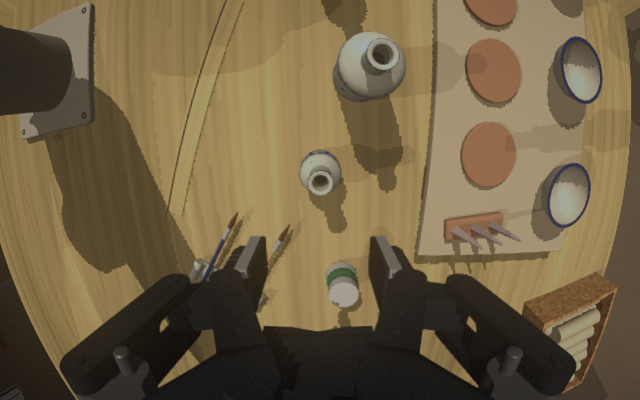

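The wrist picture shows the v1 mouth at about (320,182), the v4 mouth at (382,54), cookies at (489,154) and (493,70), and the cone bar at (474,226).

```bash
cat >> h.py <<'E'
def cookies(im,roi):
    a=cv2.cvtColor(im,cv2.COLOR_BGR2LAB)[:,:,1]; m=np.zeros(a.shape,np.uint8)
    t,_=cv2.threshold(a[roi],0,255,cv2.THRESH_OTSU); m[roi]=(a[roi]>t)*255
    m=cv2.morphologyEx(m,cv2.MORPH_OPEN,np.ones((5,5)))
    return [c for c in cv2.findContours(m,0,2)[0] if cv2.contourArea(c)>800]
def centre(c,z=.043,info=None):   # contour points cast onto the plane, then circle
    P=np.array([onplane("wrist",*p[0],z,info)[:2] for p in c]).astype(np.float32)
    (x,y),r=cv2.minEnclosingCircle(P); return round(x,4),round(y,4),round(r,4)
E
python3 - <<'E'
from h import *
i=bot.camera_info("wrist"); im=cv2.imread("pics/w1.png")
for c in cookies(im,(slice(0,195),slice(450,535))): print(centre(c), cv2.fitEllipse(c)[0])
for k,u,v,z in [("v1",320,182,.084),("v4",382,54,.15),("cone",474,226,.049)]: print(k,onplane("wrist",u,v,z).round(4))
E
```

```text
(0.6325, -0.1689, 0.0414) (487.8075866699219, 153.79019165039062)
(0.6402, -0.0642, 0.0411) (493.05523681640625, 70.04444122314453)
(0.6454, 0.0269, 0.0396) (489.03533935546875, -2.7854175567626953)
v1 [ 0.424  -0.1874  0.084 ]
v4 [ 0.4749 -0.0758  0.15  ]
cone [ 0.6157 -0.2584  0.049 ]
```

Call:
{"method": "step_arm", "body": {"targets": "0.2 0.004 0.002 -0.08 0 0 0;0.2 0.004 0.002 -0.15 0 0 0;0.2 0.004 0.002 -0.22 0 0 0;0.2 0.004 0.002 -0.28 0 0 0;0.2 0.004 0.002 -0.33 0 0 0;0.2 0.004 0.002 -0.36 0 0 0;0.2 0.004 0.002 -0.38 0 0 0;0.2 0.004 0.002 -0.382 0 0 0;0.2 0.004 0.002 -0.382 0 0 0"}}

```text
clock: 2.15
eef_pos: [0.4235, -0.1868, 0.0498]
tool_rot: [0.722, 0.692, -0.0, -0.001]
ft_force: [-0.4, 0.9, -0.4]
grip_width: 0.0511
grasp_force: 0.0
```

Call:
{"method": "step_arm", "body": {"targets": "-1 0 0 0 0 0 0;-1 0 0 0 0 0 0;-1 0 0 0 0 0 0;-1 0 0 0 0 0 0;-1 0 0 0 0 0 0;-1 0 0 0 0 0 0;-1 0 0 0 0 0 0;-1 0 0 0 0 0 0"}}

```text
clock: 2.82
eef_pos: [0.425, -0.1872, 0.0514]
tool_rot: [0.722, 0.692, 0.0, 0.001]
ft_force: [-0.9, -0.4, 6.0]
grip_width: 0.0224
grasp_force: 58.8
```

Call:
{"method": "step_arm", "body": {"targets": "-1 0 0 0.03 0 0 0;-1 0 0 0.08 0 0 0;-1 0 0 0.14 0 0 0;-1 0 0 0.19 0 0 0;-1 0.02 0.002 0.22 0 0 0;-1 0.06 0.005 0.22 0 0 0;-1 0.11 0.01 0.22 0 0 0;-1 0.16 0.015 0.22 0 0 0;-1 0.21 0.02 0.22 0 0 0;-1 0.26 0.025 0.22 0 0 0"}}

```text
clock: 3.65
eef_pos: [0.5548, -0.1739, 0.1599]
tool_rot: [0.721, 0.692, -0.0, -0.0]
ft_force: [-0.3, -0.5, -1.7]
grip_width: 0.0223
grasp_force: 59.0
```

Call:
{"method": "step_arm", "body": {"targets": "-1 0.05 0.005 0 0 0 0;-1 0.09 0.009 0 0 0 0;-1 0.12 0.012 0 0 0 0;-1 0.145 0.014 0 0 0 0;-1 0.16 0.014 0 0 0 0;-1 0.162 0.014 0 0 0 0;-1 0.162 0.014 0 0 0 0;-1 0.162 0.014 0 0 0 0"}}

```text
clock: 4.32
eef_pos: [0.6344, -0.1672, 0.1597]
tool_rot: [0.721, 0.692, -0.0, -0.001]
ft_force: [-0.3, 0.3, -1.1]
grip_width: 0.0222
grasp_force: 59.1
```

Run:
```python
from h import *
o=bot.get_obs(); i=bot.camera_info("wrist"); im=bot.camera("wrist")[:,:,::-1].copy(); cv2.imwrite("pics/w2.png",im)
print(o["clock"],o["eef_pos"].round(4),o["ft_force"].round(1),o["grip_width"])
for c in cookies(im,(slice(0,400),slice(250,420))): print(centre(c,.043,i), cv2.boundingRect(c))
```

```text
4.3167 [ 0.6344 -0.1672  0.1597] [-0.3  0.3 -1.1] 0.022154342244638907
(0.6355, -0.1685, 0.0406) (273, 148, 93, 69)
(0.6425, -0.0643, 0.0407) (274, 26, 98, 94)
```

View pics/w2.png

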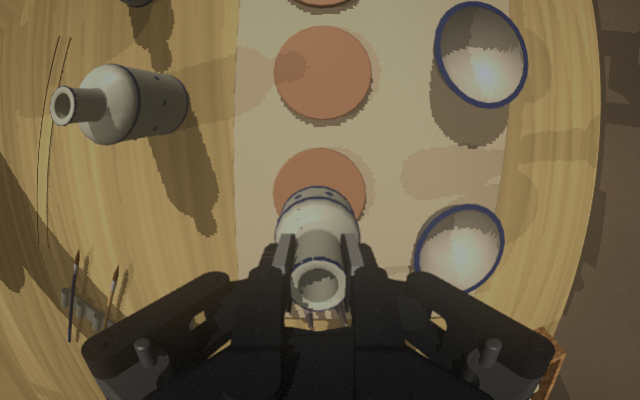

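The wrist view shows v1 held upright over cookie 1, with its mouth at (318,283) and the cones visible behind it at (320,315). Cookie 2 is at (322,72). I'm lowering it now.

Call:
{"method": "step_arm", "body": {"targets": "-1 0.002 -0.002 -0.03 0 0 0;-1 0.002 -0.002 -0.06 0 0 0;-1 0.002 -0.002 -0.09 0 0 0;-1 0.002 -0.002 -0.11 0 0 0;-1 0.002 -0.002 -0.12 0 0 0;-1 0.002 -0.002 -0.124 0 0 0;-1 0.002 -0.002 -0.127 0 0 0;-1 0.002 -0.002 -0.129 0 0 0;-1 0.002 -0.002 -0.129 0 0 0"}}

```text
clock: 5.12
eef_pos: [0.6366, -0.1684, 0.0966]
tool_rot: [0.721, 0.692, 0.0, 0.001]
ft_force: [0.4, 0.0, -1.5]
grip_width: 0.0224
grasp_force: 59.1
```

Call:
{"method": "step_arm", "body": {"targets": "-1 0 0 -0.001 0 0 0;-1 0 0 -0.002 0 0 0;-1 0 0 -0.002 0 0 0"}}

```text
clock: 5.37
eef_pos: [0.6363, -0.1683, 0.0951]
tool_rot: [0.721, 0.692, 0.0, 0.0]
ft_force: [-0.3, -0.3, -0.9]
grip_width: 0.0225
grasp_force: 59.1
```

Call:
{"method": "step_arm", "body": {"targets": "-1 0 0 -0.001 0 0 0;-1 0 0 -0.002 0 0 0;-1 0 0 -0.002 0 0 0;-1 0 0 -0.002 0 0 0"}}

```text
clock: 5.7
eef_pos: [0.6363, -0.1683, 0.0945]
tool_rot: [0.721, 0.692, 0.0, 0.0]
ft_force: [-1.9, 0.9, 2.8]
grip_width: 0.0224
grasp_force: 59.4
```

Call:
{"method": "step_arm", "body": {"targets": "-0.3 0 0 0 0 0 0;-0.3 0 0 0 0 0 0;0.2 0 0 0 0 0 0;0.2 0 0 0 0 0 0;0.2 0 0 0.04 0 0 0;0.2 0 0 0.1 0 0 0;0.2 0 0 0.17 0 0 0;0.2 0 0 0.24 0 0 0;0.2 0 0 0.27 0 0 0;0.2 0 0 0.27 0 0 0"}}

```text
clock: 6.53
eef_pos: [0.6387, -0.1689, 0.2348]
tool_rot: [0.721, 0.692, 0.003, 0.004]
ft_force: [0.7, -0.7, 1.0]
grip_width: 0.051
grasp_force: 0.0
```

Run:
```python
from h import *
o=bot.get_obs(); i=bot.camera_info("wrist"); im=bot.camera("wrist")[:,:,::-1].copy(); cv2.imwrite("pics/w3.png",im)
print(o["clock"],o["eef_pos"].round(4),o["ft_force"].round(1),o["grip_width"])
```

```text
6.5333 [ 0.6387 -0.1689  0.2348] [ 0.7 -0.7  1. ] 0.05102937157764289
```

View pics/w3.png

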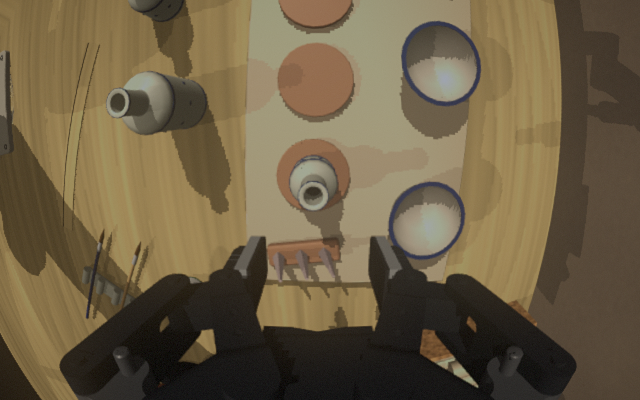

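v1 stands on cookie 1 (mouth at (313,194)) and the cones are undisturbed (bar at (303,251)). I'm moving on to v2.

Call:
{"method": "step_arm", "body": {"targets": "0.2 -0.37 0.473 0.02 0 0 0;0.2 -0.37 0.473 0.02 0 0 0;0.2 -0.37 0.473 0.02 0 0 0;0.2 -0.37 0.473 0.02 0 0 0;0.2 -0.37 0.473 0.02 0 0 0;0.2 -0.37 0.473 0.02 0 0 0;0.2 -0.37 0.473 0.02 0 0 0;0.2 -0.37 0.473 0.02 0 0 0;0.2 -0.37 0.473 0.02 0 0 0;0.2 -0.37 0.473 0.02 0 0 0"}}

```text
clock: 7.42
eef_pos: [0.4508, 0.0683, 0.2379]
tool_rot: [0.721, 0.693, -0.001, -0.0]
ft_force: [0.2, -0.5, -0.1]
grip_width: 0.051
grasp_force: 0.0
```

Run:
```python
from h import *
o=bot.get_obs(); i=bot.camera_info("wrist"); im=bot.camera("wrist")[:,:,::-1].copy(); cv2.imwrite("pics/w4.png",im)
print(o["clock"],o["eef_pos"].round(4),o["ft_force"].round(1),o["grip_width"])
np.save("w4pose.npy",i["pose"])
for c in cookies(im,(slice(0,200),slice(400,560))): print(centre(c,.043,i), cv2.boundingRect(c))
```

```text
7.4167 [0.4508 0.0683 0.2379] [ 0.2 -0.5 -0.1] 0.051009785290939344
(0.6443, 0.0419, 0.0412) (447, 164, 56, 36)
(0.6539, 0.1336, 0.0415) (457, 84, 57, 67)
```

View pics/w4.png

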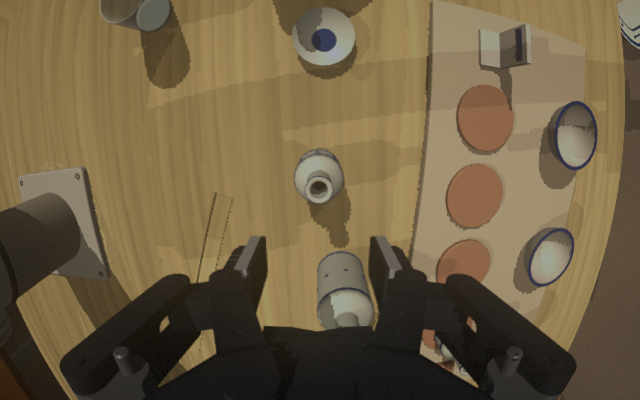

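The wrist view shows the v2 mouth at (319,187), cookie 3 at (475,196), cookie 4 at (485,118) and v4 well behind at (345,300).

Run:
```python
from h import *
i=dict(bot.camera_info("wrist")); im=cv2.imread("pics/w4.png")
for c in cookies(im,(slice(80,250),slice(440,520))): print(centre(c,.043,i), cv2.boundingRect(c))
print(onplane("wrist",319,187,.106,i).round(4), bot.get_obs()["eef_pos"].round(4))
```

```text
(0.6441, 0.0361, 0.0416) (447, 164, 55, 63)
(0.6546, 0.1328, 0.0412) (457, 85, 56, 66)
[0.4528 0.0693 0.106 ] [0.4514 0.0678 0.238 ]
```

Call:
{"method": "step_arm", "body": {"targets": "0.2 0.002 0.002 -0.07 0 0 0;0.2 0.002 0.002 -0.14 0 0 0;0.2 0.002 0.002 -0.2 0 0 0;0.2 0.002 0.002 -0.26 0 0 0;0.2 0.002 0.002 -0.3 0 0 0;0.2 0.002 0.002 -0.32 0 0 0;0.2 0.002 0.002 -0.328 0 0 0;0.2 0.002 0.002 -0.328 0 0 0;0.2 0.002 0.002 -0.328 0 0 0"}}

```text
clock: 8.22
eef_pos: [0.453, 0.0685, 0.0748]
tool_rot: [0.722, 0.692, -0.0, 0.0]
ft_force: [0.3, 0.1, -0.2]
grip_width: 0.051
grasp_force: 0.0
```

Call:
{"method": "step_arm", "body": {"targets": "-1 0 0 0 0 0 0;-1 0 0 0 0 0 0;-1 0 0 0 0 0 0;-1 0 0 0 0 0 0;-1 0 0 0 0 0 0;-1 0 0 0 0 0 0;-1 0 0 0 0 0 0;-1 0 0 0 0 0 0"}}

```text
clock: 8.88
eef_pos: [0.4531, 0.0693, 0.0758]
tool_rot: [0.721, 0.692, 0.001, 0.001]
ft_force: [-0.0, 0.2, 6.3]
grip_width: 0.0223
grasp_force: 58.7
```

Call:
{"method": "step_arm", "body": {"targets": "-1 0 0 0.03 0 0 0;-1 0 0 0.08 0 0 0;-1 0 0 0.14 0 0 0;-1 0 0 0.19 0 0 0;-1 0.02 -0.01 0.22 0 0 0;-1 0.05 -0.03 0.23 0 0 0;-1 0.09 -0.06 0.23 0 0 0;-1 0.13 -0.09 0.23 0 0 0;-1 0.17 -0.12 0.23 0 0 0;-1 0.21 -0.15 0.23 0 0 0"}}

```text
clock: 9.72
eef_pos: [0.5573, -0.0062, 0.1891]
tool_rot: [0.721, 0.693, -0.0, -0.001]
ft_force: [0.6, -0.5, -0.9]
grip_width: 0.0223
grasp_force: 59.0
```

Call:
{"method": "step_arm", "body": {"targets": "-1 0.04 -0.03 0 0 0 0;-1 0.08 -0.06 0 0 0 0;-1 0.12 -0.085 0 0 0 0;-1 0.145 -0.105 0 0 0 0;-1 0.16 -0.114 0 0 0 0;-1 0.168 -0.116 0 0 0 0;-1 0.168 -0.116 0 0 0 0;-1 0.168 -0.116 0 0 0 0"}}

```text
clock: 10.38
eef_pos: [0.6405, -0.0633, 0.189]
tool_rot: [0.721, 0.693, -0.001, -0.001]
ft_force: [-0.6, 0.5, -1.3]
grip_width: 0.0226
grasp_force: 59.0
```

Run:
```python
from h import *
o=bot.get_obs(); i=bot.camera_info("wrist"); im=bot.camera("wrist")[:,:,::-1].copy(); cv2.imwrite("pics/w5.png",im)
print(o["clock"],o["eef_pos"].round(4),o["ft_force"].round(1),o["grip_width"])
for c in cookies(im,(slice(0,200),slice(250,420))): print(centre(c,.043,i), cv2.boundingRect(c))
```

```text
10.3833 [ 0.6405 -0.0633  0.189 ] [-0.6  0.5 -1.3] 0.02257915191913503
(0.6425, -0.0633, 0.0408) (278, 143, 85, 57)
(0.6462, 0.035, 0.0407) (276, 39, 88, 86)
(0.6553, 0.1141, 0.0356) (288, 0, 77, 23)
```

Call:
{"method": "step_arm", "body": {"targets": "-1 0.003 -0.001 -0.03 0 0 0;-1 0.003 -0.001 -0.06 0 0 0;-1 0.003 -0.001 -0.09 0 0 0;-1 0.003 -0.001 -0.115 0 0 0;-1 0.003 -0.001 -0.128 0 0 0;-1 0.003 -0.001 -0.134 0 0 0;-1 0.003 -0.001 -0.137 0 0 0;-1 0.003 -0.001 -0.139 0 0 0;-1 0.003 -0.001 -0.139 0 0 0"}}

```text
clock: 11.18
eef_pos: [0.6431, -0.0642, 0.1211]
tool_rot: [0.721, 0.692, 0.0, 0.001]
ft_force: [0.6, 0.8, -1.5]
grip_width: 0.0228
grasp_force: 59.1
```

Call:
{"method": "step_arm", "body": {"targets": "-1 0 0 -0.001 0 0 0;-1 0 0 -0.002 0 0 0;-1 0 0 -0.003 0 0 0;-1 0 0 -0.003 0 0 0"}}

```text
clock: 11.52
eef_pos: [0.6428, -0.0643, 0.119]
tool_rot: [0.721, 0.692, 0.0, 0.0]
ft_force: [0.1, 0.3, 0.6]
grip_width: 0.0225
grasp_force: 59.1
```

Call:
{"method": "step_arm", "body": {"targets": "-1 0 0 -0.001 0 0 0;-1 0 0 -0.001 0 0 0;-1 0 0 -0.001 0 0 0"}}

```text
clock: 11.77
eef_pos: [0.6428, -0.0643, 0.1189]
tool_rot: [0.721, 0.692, 0.0, 0.0]
ft_force: [-1.7, 0.2, 2.0]
grip_width: 0.0223
grasp_force: 59.3
```

Call:
{"method": "step_arm", "body": {"targets": "-0.3 0 0 -0.001 0 0 0;-0.3 0 0 -0.001 0 0 0;0.2 0 0 -0.001 0 0 0;0.2 0 0 -0.001 0 0 0;0.2 0 0 0.04 0 0 0;0.2 0 0 0.1 0 0 0;0.2 0 0 0.17 0 0 0;0.2 0 0 0.24 0 0 0;0.2 0 0 0.25 0 0 0;0.2 0 0 0.25 0 0 0"}}

```text
clock: 12.6
eef_pos: [0.6446, -0.0645, 0.2474]
tool_rot: [0.721, 0.692, 0.003, 0.003]
ft_force: [-0.8, -0.4, -0.3]
grip_width: 0.0512
grasp_force: 0.0
```

Call:
{"method": "step_arm", "body": {"targets": "0.2 -0.447 0.795 0.02 0 0 0;0.2 -0.447 0.795 0.02 0 0 0;0.2 -0.447 0.795 0.02 0 0 0;0.2 -0.447 0.795 0.02 0 0 0;0.2 -0.447 0.795 0.02 0 0 0;0.2 -0.447 0.795 0.02 0 0 0;0.2 -0.447 0.795 0.02 0 0 0;0.2 -0.447 0.795 0.02 0 0 0;0.2 -0.447 0.795 0.02 0 0 0;0.2 -0.447 0.795 0.02 0 0 0"}}

```text
clock: 13.43
eef_pos: [0.4364, 0.2998, 0.2506]
tool_rot: [0.722, 0.692, -0.001, -0.0]
ft_force: [0.3, -0.2, 0.3]
grip_width: 0.0513
grasp_force: 0.0
```

Call:
{"method": "step_arm", "body": {"targets": "0.2 0 0 0 0 0 0;0.2 0 0 0 0 0 0;0.2 0 0 0 0 0 0;0.2 0 0 0 0 0 0"}}

```text
clock: 13.77
eef_pos: [0.4387, 0.2977, 0.2514]
tool_rot: [0.722, 0.692, -0.001, 0.0]
ft_force: [-0.3, -0.0, 0.3]
grip_width: 0.0512
grasp_force: 0.0
```

Run:
```python
from h import *
o=bot.get_obs(); im=bot.camera("wrist")[:,:,::-1].copy(); cv2.imwrite("pics/w6.png",im)
print(o["clock"],o["eef_pos"].round(4),o["ft_force"].round(1),o["grip_width"])
```

```text
13.7667 [0.4387 0.2977 0.2514] [-0.3 -0.   0.3] 0.05123276724670908
```

View pics/w6.png

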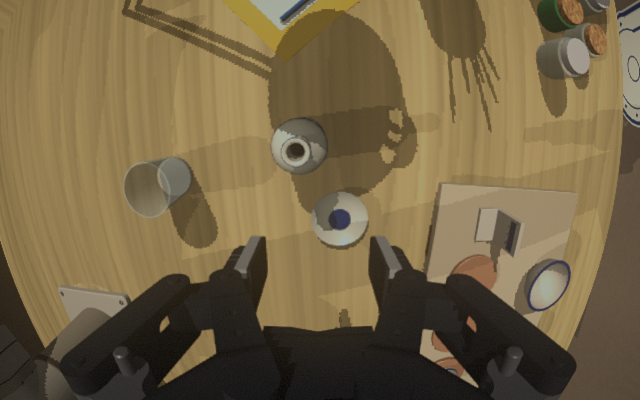

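The v3 mouth is at (295,151). The small dish is at (340,219), nearer than the vase. The move stopped about 35 mm short in y, so I'll make that up.

Run:
```python
from h import *
print(onplane("wrist",295,151,.128).round(4), onplane("wrist",340,219,.015).round(4), bot.get_obs()["eef_pos"].round(4))
```

```text
[0.421  0.3338 0.128 ] [0.4648 0.2302 0.015 ] [0.439  0.2975 0.2517]
```

Call:
{"method": "step_arm", "body": {"targets": "0.2 -0.02 0.04 0 0 0 0;0.2 -0.037 0.072 -0.02 0 0 0;0.2 -0.037 0.072 -0.07 0 0 0;0.2 -0.037 0.072 -0.13 0 0 0;0.2 -0.037 0.072 -0.19 0 0 0;0.2 -0.037 0.072 -0.25 0 0 0;0.2 -0.037 0.072 -0.29 0 0 0;0.2 -0.037 0.072 -0.308 0 0 0;0.2 -0.037 0.072 -0.311 0 0 0;0.2 -0.037 0.072 -0.311 0 0 0"}}

```text
clock: 14.65
eef_pos: [0.4207, 0.3341, 0.097]
tool_rot: [0.722, 0.692, -0.0, -0.0]
ft_force: [-0.2, -0.1, -0.0]
grip_width: 0.0509
grasp_force: 0.0
```

Call:
{"method": "step_arm", "body": {"targets": "-1 0 0 0 0 0 0;-1 0 0 0 0 0 0;-1 0 0 0 0 0 0;-1 0 0 0 0 0 0;-1 0 0 0 0 0 0;-1 0 0 0 0 0 0;-1 0 0 0 0 0 0;-1 0 0 0 0 0 0"}}

```text
clock: 15.32
eef_pos: [0.421, 0.3357, 0.0989]
tool_rot: [0.721, 0.693, 0.002, 0.0]
ft_force: [0.2, -0.9, 6.9]
grip_width: 0.0225
grasp_force: 58.8
```

Call:
{"method": "step_arm", "body": {"targets": "-1 0 0 0.03 0 0 0;-1 0 0 0.08 0 0 0;-1 0 0 0.14 0 0 0;-1 0 0 0.19 0 0 0;-1 0.015 -0.02 0.22 0 0 0;-1 0.04 -0.053 0.24 0 0 0;-1 0.07 -0.092 0.24 0 0 0;-1 0.1 -0.132 0.24 0 0 0;-1 0.13 -0.172 0.24 0 0 0;-1 0.16 -0.211 0.24 0 0 0"}}

```text
clock: 16.15
eef_pos: [0.5002, 0.2284, 0.2169]
tool_rot: [0.721, 0.693, -0.0, -0.0]
ft_force: [0.1, 0.1, -2.3]
grip_width: 0.0224
grasp_force: 59.2
```

Call:
{"method": "step_arm", "body": {"targets": "-1 0.03 -0.04 0 0 0 0;-1 0.065 -0.086 0 0 0 0;-1 0.1 -0.132 0 0 0 0;-1 0.135 -0.178 0 0 0 0;-1 0.17 -0.224 0 0 0 0;-1 0.205 -0.27 0 0 0 0;-1 0.24 -0.316 0 0 0 0;-1 0.265 -0.35 0 0 0 0;-1 0.283 -0.375 0 0 0 0;-1 0.29 -0.384 0 0 0 0"}}

```text
clock: 16.98
eef_pos: [0.6458, 0.035, 0.216]
tool_rot: [0.722, 0.691, -0.001, 0.0]
ft_force: [1.1, 0.5, -2.8]
grip_width: 0.0222
grasp_force: 59.2
```

Run:
```python
from h import *
o=bot.get_obs(); i=bot.camera_info("wrist"); im=bot.camera("wrist")[:,:,::-1].copy(); cv2.imwrite("pics/w7.png",im)
print(o["clock"],o["eef_pos"].round(4),o["ft_force"].round(1),o["grip_width"])
for c in cookies(im,(slice(0,200),slice(250,420))): print(centre(c,.043,i), cv2.boundingRect(c))
```

```text
16.9833 [0.6458 0.035  0.216 ] [ 1.1  0.5 -2.8] 0.022167509974415817
(0.6465, 0.0368, 0.0405) (280, 139, 77, 51)
(0.6561, 0.1328, 0.0409) (284, 45, 80, 78)
```

View pics/w7.png

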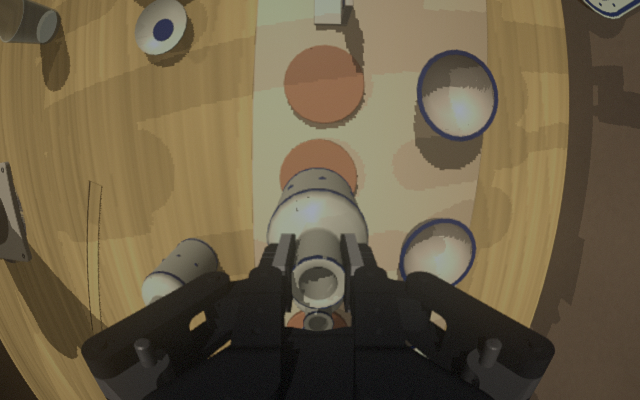

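v3 hangs upright over cookie 3, with its mouth at (319,282). The v2 mouth behind it is at (319,320) on its own cookie, and cookie 4 is clear at (324,84). I'm lowering v3.

Call:
{"method": "step_arm", "body": {"targets": "-1 0.001 0 -0.03 0 0 0;-1 0.001 0 -0.06 0 0 0;-1 0.001 0 -0.09 0 0 0;-1 0.001 0 -0.118 0 0 0;-1 0.001 0 -0.134 0 0 0;-1 0.001 0 -0.141 0 0 0;-1 0.001 0 -0.145 0 0 0;-1 0.001 0 -0.146 0 0 0;-1 0.001 0 -0.146 0 0 0"}}

```text
clock: 17.78
eef_pos: [0.6459, 0.0376, 0.1448]
tool_rot: [0.721, 0.693, 0.001, 0.0]
ft_force: [-0.6, -0.6, -2.6]
grip_width: 0.0223
grasp_force: 59.2
```

Call:
{"method": "step_arm", "body": {"targets": "-1 0 0 -0.001 0 0 0;-1 0 0 -0.002 0 0 0;-1 0 0 -0.003 0 0 0;-1 0 0 -0.003 0 0 0"}}

```text
clock: 18.12
eef_pos: [0.6456, 0.0373, 0.1426]
tool_rot: [0.722, 0.692, 0.0, 0.0]
ft_force: [0.1, 0.2, -2.3]
grip_width: 0.022
grasp_force: 59.2
```

Call:
{"method": "step_arm", "body": {"targets": "-1 0 -0.002 -0.001 0 0 0;-1 0.001 -0.003 -0.002 0 0 0;-1 0.001 -0.003 -0.003 0 0 0;-1 0.001 -0.003 -0.003 0 0 0;-1 0.001 -0.003 -0.003 0 0 0"}}

```text
clock: 18.53
eef_pos: [0.6458, 0.036, 0.142]
tool_rot: [0.721, 0.692, 0.0, 0.0]
ft_force: [-4.3, 0.4, 4.8]
grip_width: 0.0221
grasp_force: 60.1
```

Contact. Releasing.

Call:
{"method": "step_arm", "body": {"targets": "-0.3 0 0 0 0 0 0;-0.3 0 0 0 0 0 0;0.2 0 0 0 0 0 0;0.2 0 0 0 0 0 0;0.2 0 0 0.04 0 0 0;0.2 0 0 0.1 0 0 0;0.2 0 0 0.17 0 0 0;0.2 0 0 0.24 0 0 0;0.2 0 0 0.25 0 0 0;0.2 0 0 0.25 0 0 0"}}

```text
clock: 19.37
eef_pos: [0.648, 0.0359, 0.2699]
tool_rot: [0.721, 0.692, 0.003, 0.003]
ft_force: [-0.3, -0.3, 0.4]
grip_width: 0.0513
grasp_force: 0.0
```

Call:
{"method": "step_arm", "body": {"targets": "0.2 -0.342 -0.221 0.01 0 0 0;0.2 -0.342 -0.221 0.01 0 0 0;0.2 -0.342 -0.221 0.01 0 0 0;0.2 -0.342 -0.221 0.01 0 0 0;0.2 -0.342 -0.221 0.01 0 0 0;0.2 -0.342 -0.221 0.01 0 0 0;0.2 -0.342 -0.221 0.01 0 0 0;0.2 -0.342 -0.221 0.01 0 0 0"}}

```text
clock: 20.03
eef_pos: [0.4751, -0.0747, 0.2701]
tool_rot: [0.722, 0.692, -0.0, -0.0]
ft_force: [-0.2, 0.0, 0.0]
grip_width: 0.0515
grasp_force: 0.0
```

Run:
```python
from h import *
o=bot.get_obs(); i=bot.camera_info("wrist"); im=bot.camera("wrist")[:,:,::-1].copy(); cv2.imwrite("pics/w8.png",im)
import pickle; pickle.dump(i,open("w8.pkl","wb"))
print(o["clock"],o["eef_pos"].round(4),o["ft_force"].round(1),o["grip_width"])
```

```text
20.0333 [ 0.4751 -0.0747  0.2701] [-0.2  0.   0. ] 0.0514663575483749
```

View pics/w8.png

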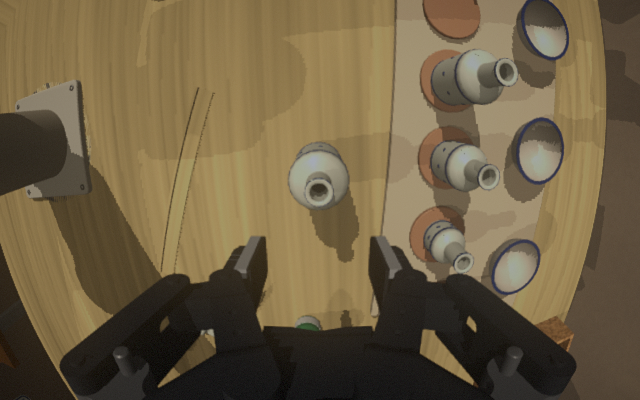

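The v4 mouth is at (319,190). v1, v2 and v3 stand upright on their cookies, with mouths at (462,262), (488,177) and (507,72).

Run:
```python
from h import *
for u,v,z in [(319,190,.15),(462,262,.127),(488,177,.149),(507,72,.171)]: print(onplane("wrist",u,v,z).round(4))
print(bot.get_obs()["eef_pos"].round(4))
```

```text
[ 0.4769 -0.0725  0.15  ]
[ 0.633  -0.1664  0.127 ]
[ 0.64   -0.0656  0.149 ]
[0.6449 0.0331 0.171 ]
[ 0.4757 -0.0744  0.2702]
```

Call:
{"method": "step_arm", "body": {"targets": "0.2 0.001 0.002 -0.06 0 0 0;0.2 0.001 0.002 -0.12 0 0 0;0.2 0.001 0.002 -0.18 0 0 0;0.2 0.001 0.002 -0.23 0 0 0;0.2 0.001 0.002 -0.27 0 0 0;0.2 0.001 0.002 -0.292 0 0 0;0.2 0.001 0.002 -0.302 0 0 0;0.2 0.001 0.002 -0.302 0 0 0;0.2 0.001 0.002 -0.302 0 0 0"}}

```text
clock: 20.83
eef_pos: [0.4764, -0.0732, 0.1198]
tool_rot: [0.721, 0.693, -0.0, -0.0]
ft_force: [0.3, 0.5, 0.6]
grip_width: 0.0511
grasp_force: 0.0
```

Call:
{"method": "step_arm", "body": {"targets": "-1 0 0 0 0 0 0;-1 0 0 0 0 0 0;-1 0 0 0 0 0 0;-1 0 0 0 0 0 0;-1 0 0 0 0 0 0;-1 0 0 0 0 0 0;-1 0 0 0 0 0 0;-1 0 0 0 0 0 0"}}

```text
clock: 21.5
eef_pos: [0.4763, -0.0737, 0.1211]
tool_rot: [0.721, 0.692, 0.001, 0.001]
ft_force: [-0.4, 0.5, 5.6]
grip_width: 0.0225
grasp_force: 59.0
```

Call:
{"method": "step_arm", "body": {"targets": "-1 0 0 0.03 0 0 0;-1 0 0 0.08 0 0 0;-1 0 0 0.13 0 0 0;-1 0 0.02 0.17 0 0 0;-1 0 0.06 0.19 0 0 0;-1 0 0.11 0.2 0 0 0;-1 0 0.17 0.2 0 0 0;-1 0 0.23 0.2 0 0 0;-1 0 0.29 0.2 0 0 0;-1 0.01 0.34 0.2 0 0 0"}}

```text
clock: 22.33
eef_pos: [0.4789, 0.0979, 0.2192]
tool_rot: [0.721, 0.693, -0.001, -0.001]
ft_force: [0.5, -0.0, -3.2]
grip_width: 0.0227
grasp_force: 59.6
```

Call:
{"method": "step_arm", "body": {"targets": "-1 0.03 0.04 0 0 0 0;-1 0.07 0.065 0 0 0 0;-1 0.12 0.074 0 0 0 0;-1 0.17 0.074 0 0 0 0;-1 0.22 0.074 0 0 0 0;-1 0.27 0.074 0 0 0 0;-1 0.31 0.074 0 0 0 0;-1 0.335 0.074 0 0 0 0;-1 0.348 0.074 0 0 0 0;-1 0.35 0.074 0 0 0 0"}}

```text
clock: 23.17
eef_pos: [0.6561, 0.1329, 0.2175]
tool_rot: [0.722, 0.692, -0.001, -0.001]
ft_force: [-0.4, -0.2, -3.7]
grip_width: 0.0223
grasp_force: 59.6
```

Run:
```python
from h import *
o=bot.get_obs(); i=bot.camera_info("wrist"); im=bot.camera("wrist")[:,:,::-1].copy(); cv2.imwrite("pics/w9.png",im)
print(o["clock"],o["eef_pos"].round(4),o["ft_force"].round(1),o["grip_width"])
for c in cookies(im,(slice(100,200),slice(250,420))): print(centre(c,.043,i), cv2.boundingRect(c))
```

```text
23.1667 [0.6561 0.1329 0.2175] [-0.4 -0.2 -3.7] 0.022276525103534867
(0.657, 0.1367, 0.0401) (281, 140, 76, 44)
```

View pics/w9.png

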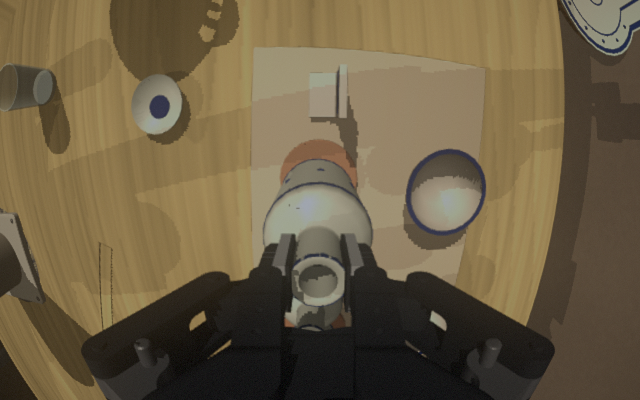

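v4 hangs upright over cookie 4 (mouth at (320,280)), and the tile at (327,93) is clear. Lowering.

Call:
{"method": "step_arm", "body": {"targets": "-1 0 0.001 -0.03 0 0 0;-1 0 0.001 -0.06 0 0 0;-1 0 0.001 -0.083 0 0 0;-1 0 0.001 -0.095 0 0 0;-1 0 0.001 -0.1 0 0 0;-1 0 0.001 -0.103 0 0 0;-1 0 0.001 -0.104 0 0 0;-1 0 0.001 -0.104 0 0 0"}}

```text
clock: 23.88
eef_pos: [0.6558, 0.134, 0.1688]
tool_rot: [0.721, 0.692, 0.001, 0.0]
ft_force: [0.2, -0.5, -2.8]
grip_width: 0.0221
grasp_force: 59.6
```

Call:
{"method": "step_arm", "body": {"targets": "-1 0 0 -0.001 0 0 0;-1 0 0 -0.002 0 0 0;-1 0 0 -0.003 0 0 0;-1 0 0 -0.003 0 0 0"}}

```text
clock: 24.22
eef_pos: [0.6556, 0.1338, 0.1665]
tool_rot: [0.721, 0.692, 0.0, 0.0]
ft_force: [0.6, 0.4, -2.8]
grip_width: 0.0222
grasp_force: 59.6
```

Call:
{"method": "step_arm", "body": {"targets": "-1 0 0 -0.001 0 0 0;-1 0 0 -0.002 0 0 0;-1 0 0 -0.003 0 0 0;-1 0 0 -0.004 0 0 0;-1 0 0 -0.004 0 0 0;-1 0 0 -0.004 0 0 0"}}

```text
clock: 24.72
eef_pos: [0.6555, 0.1339, 0.1644]
tool_rot: [0.721, 0.692, -0.0, -0.0]
ft_force: [-0.2, 0.3, -4.5]
grip_width: 0.0222
grasp_force: 60.0
```

Call:
{"method": "step_arm", "body": {"targets": "-1 0 0 -0.001 0 0 0;-1 0 0 -0.002 0 0 0;-1 0 0 -0.002 0 0 0;-1 0 0 -0.002 0 0 0"}}

```text
clock: 25.05
eef_pos: [0.6555, 0.1339, 0.1643]
tool_rot: [0.721, 0.692, 0.0, 0.0]
ft_force: [-2.3, 0.2, 2.9]
grip_width: 0.0225
grasp_force: 60.2
```

Contact. Releasing and raising straight up, then backing off.

Call:
{"method": "step_arm", "body": {"targets": "-0.3 0 0 0 0 0 0;-0.3 0 0 0 0 0 0;0.2 0 0 0 0 0 0;0.2 0 0 0 0 0 0;0.2 0 0 0.04 0 0 0;0.2 0 0 0.1 0 0 0;0.2 0 0 0.17 0 0 0;0.2 0 0 0.2 0 0 0;0.2 -0.06 0 0.2 0 0 0;0.2 -0.12 0 0.2 0 0 0"}}

```text
clock: 25.88
eef_pos: [0.5974, 0.1341, 0.2639]
tool_rot: [0.722, 0.692, 0.002, 0.001]
ft_force: [0.4, 0.2, -0.0]
grip_width: 0.0512
grasp_force: 0.0
```

Call:
{"method": "step_arm", "body": {"targets": "0.2 -0.08 -0.05 0 0 0 0;0.2 -0.16 -0.1 0 0 0 0;0.2 -0.24 -0.15 0 0 0 0;0.2 -0.3 -0.2 0 0 0 0;0.2 -0.3 -0.2 0 0 0 0;0.2 -0.3 -0.2 0 0 0 0;0.2 -0.3 -0.2 0 0 0 0;0.2 -0.3 -0.2 0 0 0 0"}}

```text
clock: 26.55
eef_pos: [0.4467, 0.0342, 0.2639]
tool_rot: [0.721, 0.692, 0.001, 0.001]
ft_force: [0.4, -0.5, -0.7]
grip_width: 0.0513
grasp_force: 0.0
```

Run:
```python
from h import *
o=bot.get_obs(); print(o["clock"],o["eef_pos"].round(3))
s=bot.camera("scene")[:,:,::-1]; t=bot.camera("top")[:,:,::-1]
o=np.zeros((590,640,3),np.uint8); o[:390]=cv2.resize(s[140:335,130:450],(640,390)); o[390:,:]=cv2.resize(t[100:200,150:470],(640,200)); cv2.imwrite("pics/end.png",o)
```

```text
26.55 [0.447 0.034 0.264]
```

View pics/end.png

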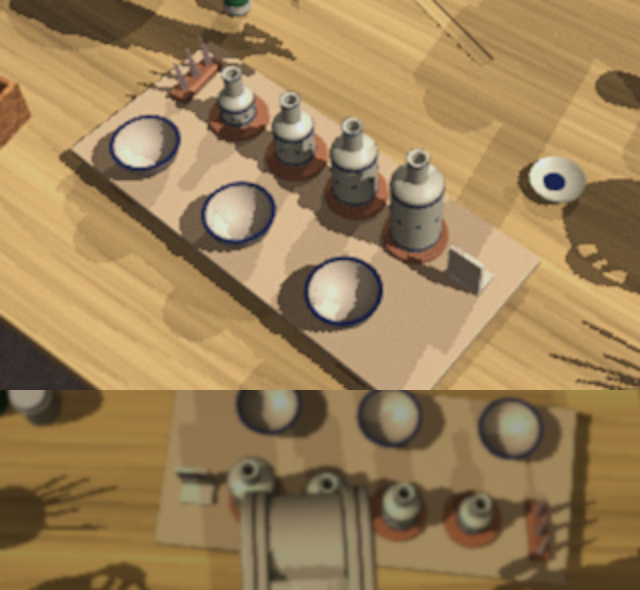

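All four vases stand upright in the middle of their cookies. In the scene crop the mouths rise in height from the cones outward, at (232,74), (290,100), (352,127) and (418,158), and the cones at (196,76) have not moved.

```bash
python3 -c "
from workcell import bot
print(bot.job_done())"
```

```text
the job is handed in; nothing more can be done
None
```

The job is handed in at about 26.5 s: all four vases stand upright on their cookies, rising in height from the witness cones outward, and the cones look undisturbed in the final pictures; no verdict was returned.

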